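# Slide a bag-strap template off the marble slab's edge and tray it

## Robot

A 6-joint arm with a two-finger parallel gripper is mounted at the origin on the work surface. World frame = base frame: x ahead of the robot, y to its left, z up, the work surface at z = 0. Lengths are in mm, angles in rad, forces in N, time in s.
With the tool pointing down it reaches from about 350 to 775 mm from the base axis. Payload 7.3 kg.
Tool frame: the origin (TCP) lies at the very end of the fingers, on their centre line; the grasp point (between the pads) lies 19 mm behind it (pinch_z is the distance from the TCP to the grasp point, in mm); z points along the fingers, y is the direction in which the jaws open and shut (so a half turn about z gives the same grasp; the last joint's range is limited). The gripper opens to 92 mm and grips with 3 to 60 N. Pads are 19 mm wide; open, the fingers measure 130 mm over their backs; the gripper's body (75 mm by 190 mm) begins 47 mm behind the grasp point.
Start: joints at [-1.254, 0.342, 1.524, -0, 1.275, -0.146], TCP at [234.413, -469.782, 226.741] pointing down, gripper open.
Joint ranges: [-2.53, 2.53], [-0.77, 2.02], [0.04, 2.7], [-1, 4.14], [0.28, 2.66], [-3.11, 3.11]. Speed limits (rad/s): [2.57, 2.57, 3.14, 3.14, 3.14, 3.14].

## Interface

Orientations are given as [roll, pitch, yaw] about the fixed x, y, z axes, in that order (R = Rz(yaw) Ry(pitch) Rx(roll)).
In Python, from plant import * gives the robot as it stands.
- The arm moves only by the tool step_arm, never from a script. Its argument "moves" is one flat list of numbers, 7 for each row, row after row: the shift along the tool's x, y, z scaled (see below), then the turn, a rotation vector about the tool's x, y, z scaled (see below), then the closure, from -1 (fully open) to 1 (shut). A call has 1 to 8 rows; each row shifts and turns the pose as measured when the row begins, along the tool's axes as they then stand; what a row does not reach is not made up. The controller multiplies each number of a shift by 2 cm and each number of a turn by 4 degrees. A row lasts 1/12 s, in which the tool goes at most 41.7 mm and 7.16 degrees, less where a joint would pass 70% of its speed; a pose out of reach is approached as far as the arm can. A call with a number of a shift or a turn outside -1 to 1 is refused whole. A call with a gripper value outside its range is refused whole. The fingers move at their own pace and stop on an object; the grip force is fixed at half the most. Time passes only in rows, so rows that do not move let the fingers close. It gives the time, the measured TCP pose, the force and the opening at its end, in the units of the state.
- get_obs(): the state, without advancing time (a new reading comes with each control period).
- capture(name): name is "scene" or "top"; returns the picture (400x640x3 uint8, red, green, blue); there is no depth.
- get_calibration(name): a dict with "mtx" (3x3 intrinsics, pixels), "k1" (the pictures are not rectified: a ray, as slopes to the right and down, at radius r is drawn at 1 + k1 r^2 times it, then the intrinsics apply), "eye" and "orientation" of the camera in the world. Camera axes: x right, y down, z forward; pixel columns grow to the right and rows downward; lengths in mm; the calibration is good to about 2 mm. A picture is of the moment at which its call begins. get_calibration takes no time and is no camera call.
- close_job(): hands the job in, once; it reports no verdict.
The state is a dict: "time": time; "joint_positions": joint angles; "dq": joint speeds; "tau": joint torques, N m; "tool_pos": TCP position; "tcp_rot": TCP orientation; "contact_force": force on the tool from outside, world axes, zero at the start; "moment": the same for the moment, N m; "grip_width": finger opening in mm.
Only numpy, scipy, OpenCV 4.12 (cv2) and the standard library are available. Lean on these libraries where they do the work, as an engineer would, in place of code of your own. Each camera call takes 0.05 s, during which the arm holds its last target.

## Task

On the marble slab lie two thin strap templates, one coral red and one navy blue. Slide the coral one along the slab to the slab's left edge (the one towards the grey tray) until about 50 mm of its rounded end sticks out over the edge, then take it by that end, lift it clear and lay it flat in the grey tray without dropping it from a height. Leave the navy template where it lies.

Things in the scene. Friction and masses are not known exactly. Their poses are not given: they have to be found in the camera images.
- coral_template: Coral-red flat rigid plastic strap template, loose, about 50 g, lying on the slab: 150 mm long (its y), 56 mm wide (its x), 4 mm thick. Square corners at its rear end (-y), corners rounded at 12 mm radius at its front end (+y, pointing to the slab's left edge, within about 8 degrees at the start). Too thin to be gripped well while flat on the slab. Origin: centre of its underside; z up.
- coral_template_tip (a point): Middle of the coral template's rounded front end, half-way through its thickness: 75 mm along +y from its origin and 2 mm up.
- navy_template: Navy-blue template of the same shape, size and axes, lying beside the coral one on the slab (their centres at least 100 mm apart across the slab, either one nearer the robot). Bystander: to be left alone.
- slab: Fixed white marble slab on the table: 260 mm along its x (away from the robot), 300 mm along its y (to the left), 50 mm thick. Origin: centre of its underside, on the table; its top is at 50 mm above the table, its left edge at y = +150 mm in its frame. The table below that edge is empty.
- tray: Fixed open grey plastic tray on the table, left of the slab: outside 170 mm along its x, 250 mm along its y, 25 mm high; walls and floor 5 mm thick (inside 160 x 240 mm). Origin: centre of its underside.
There are look-alikes about, which are no part of the job. What is meant by the coral_template is not turquoise, and is the smaller of those in its own colour.

How it is judged:
By the outcome, as a careful person would: the job done as asked, in the order asked, and still so for the second after the job is handed in, with the robot touching nothing.
It also fails if it takes over 58 s, if anything falls off the work surface, if the arm or the gripper's body presses on something with over 40 N, if the wrist force passes 120 N, or if a joint passes its speed limit or range.

## Working session

There is one attempt and no reset: what is moved stays moved. The work goes in short steps, Python scripts to look and compute and a tool call to move; the robot and the scene stay as the last step left them, time stands still between calls to the robot, and variables do not carry over. Pictures are saved under pics/ and viewed, and the job is handed in when it is done.

Besides the shell and the picture viewer there is one more tool, called by a JSON object that holds its "op" and its "data", one argument or row to a line. step_arm: Moves the arm, as the interface text tells. Shifts and turns lie within -1 to 1; 1 stands for 2 cm of shift or 4 degrees of turn. Its arguments: {"type":"object","properties":{"moves":{"type":"array"}},"required":["moves"]}

```bash
mkdir -p pics; ls; python3 - <<'E'
from plant import *
import cv2
for n in("scene","top"):
    im=capture(n); cv2.imwrite(f"pics/{n}0.png",im[:,:,::-1]); print(n,get_calibration(n))
print(get_obs())
E
```

```text
pics
scene {'mtx': array([[502.63641081,   0.        , 321.96975118],
       [  0.        , 502.63641081, 202.65795015],
       [  0.        ,   0.        ,   1.        ]]), 'k1': -0.1356054741012056, 'eye': array([1371.11040827,  571.91543551, 1055.63559084]), 'orientation': array([-2.32880154,  0.01812233,  2.08614595])}
top {'mtx': array([[513.89275093,   0.        , 328.50309581],
       [  0.        , 513.89275093, 215.46189818],
       [  0.        ,   0.        ,   1.        ]]), 'k1': -0.11110012636703248, 'eye': array([ 390.04310032,   45.56170956, 1520.35199393]), 'orientation': array([-3.09517878, -0.00857184, -1.5981253 ])}
{'time': 0.1, 'joint_positions': array([-1.25402704e+00,  3.42636322e-01,  1.52489646e+00,  1.50935760e-06,
        1.27540200e+00, -1.46050079e-01]), 'dq': array([ 2.53296314e-05, -2.03023751e-03, -2.72522625e-03, -3.06897087e-04,
       -1.39204544e-03, -9.41045072e-04]), 'tau': array([ 2.37039458e-03, -4.32005131e+01, -2.44693011e+01,  7.20106624e-02,
        5.26645139e-02, -3.21252196e-05]), 'tool_pos': array([ 234.28400845, -469.43175696,  226.13187838]), 'tcp_rot': array([-3.14026502e+00, -1.96750101e-04,  4.62818795e-01]), 'contact_force': array([-0.20142131,  0.29172869, -0.26232469]), 'moment': array([ 0.01064306, -0.04589543,  0.00958483]), 'grip_width': 92.17982220534333}
```

View pics/scene0.png

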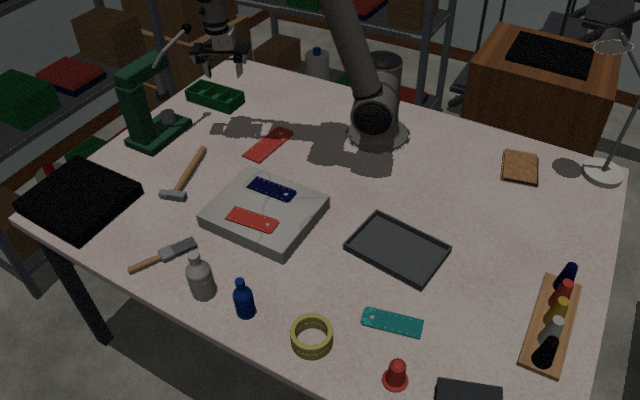

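View pics/top0.png

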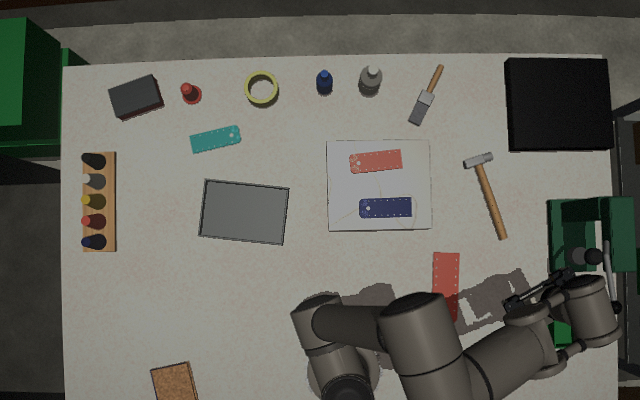

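The top view shows coral on the slab at about (376,161), navy at about (386,207) and the tray at about (244,212). A larger coral look-alike lies on the table at (446,285). In the scene view, coral is at (252,220) and the tray at (397,248).

```bash
cat > h.py <<'E'
import numpy as np, cv2
from scipy.spatial.transform import Rotation as Rn
from plant import *
def cam(n):
    c=get_calibration(n); return c,Rn.from_euler('xyz',c['orientation']).as_matrix()
def ray(n,uv):
    c,R=cam(n); d=(np.array(uv,float)-c['mtx'][:2,2])/c['mtx'][0,0]
    s=d.copy()
    for _ in range(20): s=d/(1+c['k1']*(s@s))
    v=R@np.array([s[0],s[1],1]); return c['eye'],v/np.linalg.norm(v)
def onz(n,uv,z):
    e,v=ray(n,uv); return e+v*(z-e[2])/v[2]
def proj(n,p):
    c,R=cam(n); q=R.T@(np.array(p,float)-c['eye']); s=q[:2]/q[2]
    return s*(1+c['k1']*(s@s))*c['mtx'][0,0]+c['mtx'][:2,2]
def tri(a,b):
    e1,v1=ray("scene",a); e2,v2=ray("top",b)
    A=np.stack([v1,-v2],1); t=np.linalg.lstsq(A,e2-e1,rcond=None)[0]
    p,q=e1+t[0]*v1,e2+t[1]*v2
    return (p+q)/2,np.linalg.norm(p-q)
def blob(im,kind,box):
    x0,y0,x1,y1=box; hsv=cv2.cvtColor(im,cv2.COLOR_RGB2HSV)
    h,s,v=[hsv[:,:,i].astype(int) for i in range(3)]
    if kind=='red': m=((h<12)|(h>170))&(s>110)&(v>50)
    if kind=='blue': m=(h>100)&(h<140)&(s>100)
    m=m.astype(np.uint8); k=np.zeros_like(m); k[y0:y1,x0:x1]=m[y0:y1,x0:x1]
    k=cv2.morphologyEx(k,cv2.MORPH_CLOSE,np.ones((5,5)))
    cs,_=cv2.findContours(k,cv2.RETR_EXTERNAL,cv2.CHAIN_APPROX_NONE)
    return max(cs,key=cv2.contourArea)[:,0,:].astype(float)
def rect(n,im,kind,box,z):
    c=blob(im,kind,box); w=np.array([onz(n,p,z)[:2] for p in c]).astype(np.float32)
    r=cv2.minAreaRect(w); return r,cv2.boxPoints(r)
E
python3 - <<'E'
from h import *
S=cv2.imread('pics/scene0.png')[:,:,::-1].copy();T=cv2.imread('pics/top0.png')[:,:,::-1].copy()
for k,bs,bt in(('red',(215,200,285,240),(340,140,410,180)),('blue',(240,170,300,206),(350,190,420,222))):
    for z in (54,):
        print(k,'scene',rect('scene',S,k,bs,z)); print(k,'top',rect('top',T,k,bt,z))
    a=blob(S,k,bs);b=blob(T,k,bt)
    def cen(c): 
        M=cv2.moments(c.astype(np.float32)); return M['m10']/M['m00'],M['m01']/M['m00']
    print('centroid tri',tri(cen(a),cen(b)),[len(a),len(b)])
def up(im,box,f,n):
    x0,y0,x1,y1=box; cv2.imwrite(n,cv2.resize(im[y0:y1,x0:x1,::-1],None,fx=f,fy=f,interpolation=cv2.INTER_CUBIC))
up(S,(190,160,460,295),2.9,'pics/s_up.png'); up(T,(190,130,440,255),3.1,'pics/t_up.png')
E
```

```text
red scene (((613.2960205078125, -105.4992904663086), (57.73735046386719, 150.0972442626953), 5.256521701812744), array([[ 577.6732  ,  -33.411083],
       [ 591.4243  , -182.8771  ],
       [ 648.9188  , -177.5875  ],
       [ 635.1677  ,  -28.121475]], dtype=float32))
red top (((610.9488525390625, -107.58250427246094), (54.68803024291992, 147.73147583007812), 4.822281360626221), array([[ 577.49207 ,  -36.276917],
       [ 589.91113 , -183.48546 ],
       [ 644.40564 , -178.88809 ],
       [ 631.9866  ,  -31.67955 ]], dtype=float32))
centroid tri (array([ 611.03571528, -107.64617654,   49.73429065]), np.float64(1.4627348225942611)) [113, 131]
blue scene (((479.9410400390625, -127.62765502929688), (55.342044830322266, 147.64390563964844), 0.6697669625282288), array([[ 451.40897,  -54.1342 ],
       [ 453.13486, -201.76802],
       [ 508.4731 , -201.12111],
       [ 506.74722,  -53.48729]], dtype=float32))
blue top (((477.6794738769531, -131.58645629882812), (143.939697265625, 51.736358642578125), 88.53060913085938), array([[ 449.97427 , -202.86931 ],
       [ 501.69363 , -204.19597 ],
       [ 505.38467 ,  -60.303604],
       [ 453.6653  ,  -58.976944]], dtype=float32))
centroid tri (array([ 474.63679051, -138.50580927,   44.93104072]), np.float64(11.820756287900547)) [100, 155]
```

```bash
echo
```

```text
(no output)
```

View pics/s_up.png

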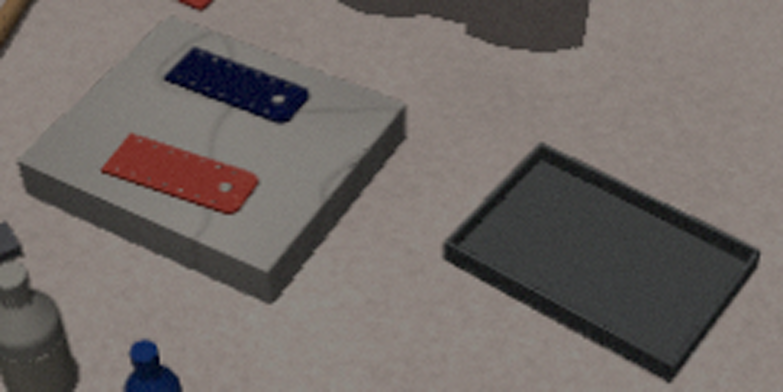

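View pics/t_up.png

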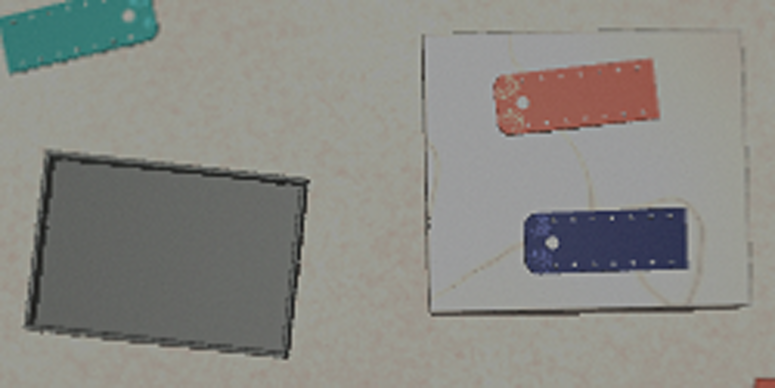

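```bash
python3 - <<'E'
from h import *
t=lambda u,v:(190+(u+.5)/3.1-.5,130+(v+.5)/3.1-.5); s=lambda u,v:(190+(u+.5)/2.9-.5,160+(v+.5)/2.9-.5)
P={'slabLfar':((270,270),(423,36)),'slabLnear':((405,107),(430,311)),'slabRfar':((21,164),(740,32)),'slabRnear':((172,17),(748,304)),
'trayFR':((446,246),(307,180)),'trayNR':((542,147),(288,356)),'trayFL':((671,370),(47,152)),'trayNL':((757,254),(27,327)),
'hole':((224,187),(523,103)),'navyhole':((279,99),(552,242))}
W={}
for k,(a,b) in P.items():
    p,e=tri(s(*a),t(*b)); W[k]=p; z=50 if 'slab' in k else 25 if 'tray' in k else 54
    print(k,p.round(1),round(e,1),'top@z',onz('top',t(*b),z)[:2].round(1),'scene@z',onz('scene',s(*a),z)[:2].round(1))
E
```

```text
slabLfar [672.1  33.7  48.2] 3.6 top@z [672.7  32.1] scene@z [672.6  36.3]
slabLnear [416.   33.6  42.4] 2.4 top@z [416.4  32.6] scene@z [422.6  38.6]
slabRfar [ 670.3 -265.5   40.7] 4.2 top@z [ 669.8 -265.3] scene@z [ 676.  -255.6]
slabRnear [ 413.7 -261.9   46.1] 4.1 top@z [ 414.7 -262.8] scene@z [ 416.7 -256.6]
trayFR [543.4 147.4  15.4] 4.2 top@z [543.3 144.9] scene@z [550.  153.1]
trayNR [377.  169.9  15. ] 5.4 top@z [378.3 166.7] scene@z [385.2 176. ]
trayFL [578.1 393.2  15.9] 0.1 top@z [577.  391.1] scene@z [585.1 394.7]
trayNL [411.9 414.9  16.6] 0.3 top@z [411.8 412.7] scene@z [419.6 416.3]
hole [606.9 -58.8  52.2] 0.5 top@z [606.8 -58.9] scene@z [608.1 -57.4]
navyhole [476.3 -80.6  52.5] 2.9 top@z [476.9 -81.7] scene@z [477.  -78.3]
```

```bash
python3 - <<'E'
from h import *
for uv in [(505,300),(560,290),(560,250),(600,255),(548,200),(640,200)]: print(uv,onz('top',uv,150)[:2].round(),onz('top',uv,250)[:2].round())
T=cv2.imread('pics/top0.png'); cv2.imwrite('pics/t_gr.png',cv2.resize(T[190:400,440:640],None,fx=2.8,fy=2.8))
E
```

```text
(505, 300) [ 212. -438.] [ 225. -403.]
(560, 290) [ 232. -595.] [ 244. -548.]
(560, 250) [ 342. -599.] [ 345. -552.]
(600, 255) [ 324. -716.] [ 329. -660.]
(548, 200) [ 480. -571.] [ 473. -526.]
(640, 200) [ 473. -845.] [ 467. -780.]
```

View pics/t_gr.png

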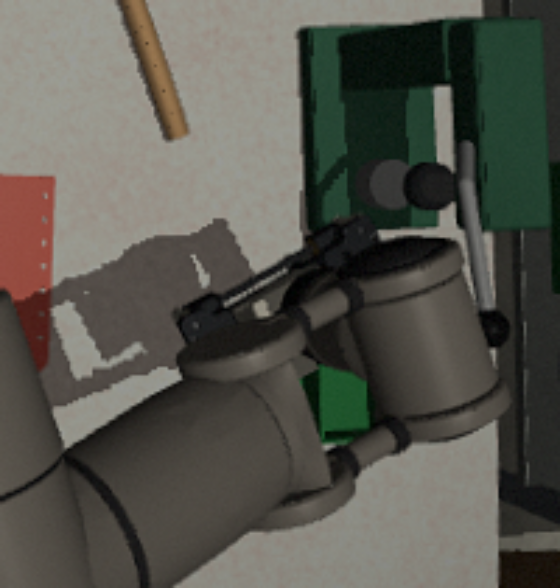

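The top view puts the green press just right of the wrist (crop around 300–540, 30–230), so I move left away from it before turning.

{"op": "step_arm", "data": {
  "moves": [0.5, -0.85, 0, 0, 0, 0, -1, 0.5, -0.85, 0, 0, 0, 0, -1, 0.5, -0.85, 0, 0, 0, 0, -1, 0.5, -0.85, 0, 0, 0, 0, -1, 0.6, -0.8, 0, 0, 0, 0, 0, 0.6, -0.8, 0, 0, 0, -0.5, 0.67, 0.6, -0.8, 0, 0, 0, -0.5, 0.67, 0.6, -0.8, 0, 0, 0, -0.5, 0.67]
}}

```text
time: 0.77
tool_pos: [250.8, -306.7, 222.6]
tcp_rot: [-3.134, -0.001, 0.566]
contact_force: [-0.1, -0.1, 0.3]
grip_width: 69.6
```

{"op": "step_arm", "data": {
  "moves": [0.96, 0.29, 0, 0, 0, -1, 0.67, 0.93, 0.36, 0, 0, 0, -1, 0.67, 0.9, 0.42, 0, 0, 0, -1, 0.67, 0.87, 0.48, 0, 0, 0, -1, 0.67, 0.84, 0.54, 0, 0, 0, -1, 0.67, 0.8, 0.6, 0, 0, 0, -1, 0.67, 0.75, 0.66, 0, 0, 0, -1, 0.67, 0.7, 0.7, 0, 0, 0, -1, 0.67]
}}

```text
time: 1.43
tool_pos: [406.7, -254.7, 220.7]
tcp_rot: [-3.13, -0.007, 1.15]
contact_force: [-0.2, -0.3, -0.4]
grip_width: 17.6
```

{"op": "step_arm", "data": {
  "moves": [0.6, 0.8, 0, 0, 0, -1, 0.67, 0.55, 0.84, 0, 0, 0, -1, 0.67, 0.49, 0.87, 0, 0, 0, -1, 0.67, 0.43, 0.9, 0, 0, 0, -1, 0.67, 0.36, 0.93, 0, 0, 0, -1, 0.67, 0.29, 0.95, 0, 0, 0, -1, 0.67, 0.22, 0.97, 0, 0, 0, -0.5, 0.67, 0.15, 0.98, 0, 0, 0, 0, 0.67]
}}

```text
time: 2.1
tool_pos: [567.9, -212.9, 215.8]
tcp_rot: [-3.128, -0.016, 1.632]
contact_force: [-0.3, -0.6, -0.6]
grip_width: 15.2
```

```bash
cat >> h.py <<'E'
def go(p,yaw,roll=np.pi,pitch=0):
    o=get_obs(); R=Rn.from_euler('xyz',o['tcp_rot']); T=Rn.from_euler('xyz',[roll,pitch,yaw])
    d=R.inv().apply(np.array(p)-o['tool_pos'])/20; w=np.degrees((R.inv()*T).as_rotvec())/4
    print('units shift',d.round(2),'turn',w.round(2),'| pos',o['tool_pos'].round(1),'rot',o['tcp_rot'].round(3),'F',o['contact_force'].round(1),'g',round(o['grip_width'],1),'t',o['time'])
E
python3 -c "
from h import *
go([621,-206,90],1.66)"
```

```text
units shift [0.08 2.75 6.26] turn [-0.19 -0.24 -0.4 ] | pos [ 567.9 -212.9  215.8] rot [-3.128 -0.016  1.632] F [-0.3 -0.6 -0.6] g 15.2 t 2.1
```

{"op": "step_arm", "data": {
  "moves": [0, 0.7, 0.8, -0.2, -0.25, -0.4, 0.67, 0, 0.7, 0.8, 0, 0, 0, 0.67, 0, 0.7, 0.8, 0, 0, 0, 0.67, 0, 0.7, 0.8, 0, 0, 0, 0.67, 0, 0.2, 0.8, 0, 0, 0, 0.67, 0, 0, 0.8, 0, 0, 0, 0.67, 0, 0, 0.6, 0, 0, 0, 0.67, 0, 0, 0.2, 0, 0, 0, 0.67]
}}

```text
time: 2.77
tool_pos: [633.9, -204.3, 94.8]
tcp_rot: [-3.141, -0.0, 1.666]
contact_force: [0.3, 0.6, -0.3]
grip_width: 15.4
```

```bash
python3 -c "
from h import *
go([621,-206,53],1.66)
for n,b in (('scene',(150,130,350,280)),('top',(300,120,460,240))):
    im=capture(n); x0,y0,x1,y1=b; cv2.imwrite('pics/%s1.png'%n,cv2.resize(im[y0:y1,x0:x1,::-1],None,fx=4,fy=4,interpolation=cv2.INTER_CUBIC))
"
```

```text
units shift [-0.02 -0.65  2.09] turn [-0.01 -0.01  0.09] | pos [ 633.9 -204.3   94.8] rot [-3.141 -0.     1.666] F [ 0.3  0.6 -0.3] g 15.4 t 2.7667
```

View pics/scene1.png

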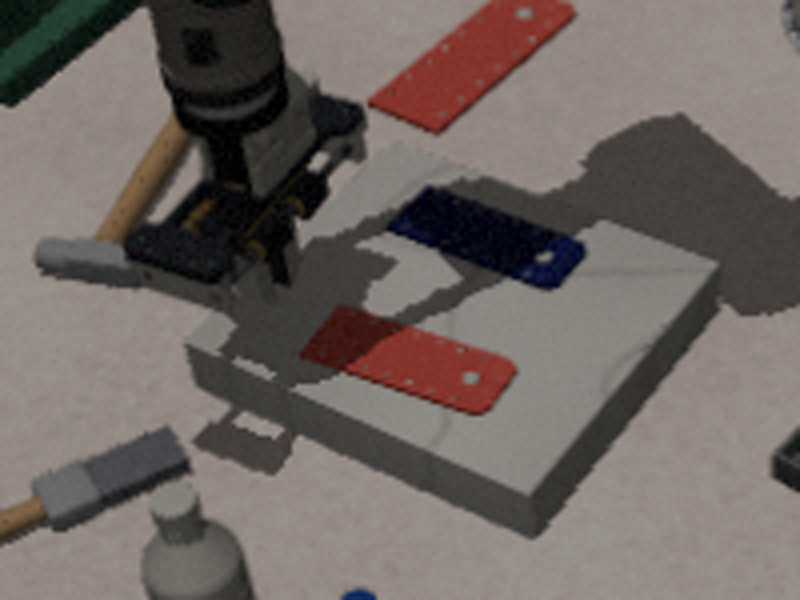

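View pics/top1.png

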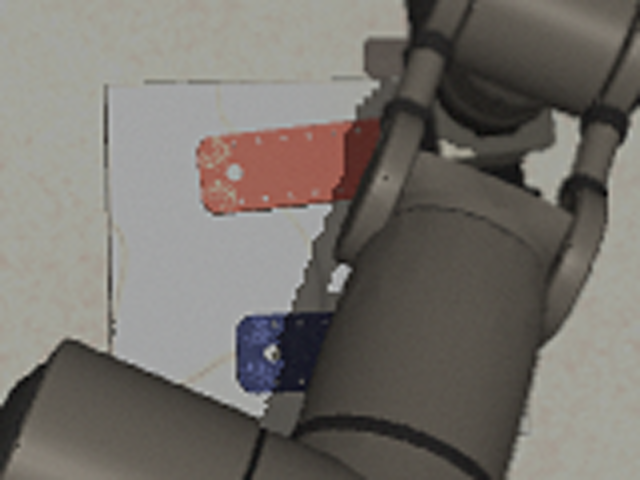

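The picture shows the closed fingers above the slab, just behind coral's rear end (scene crop about (285,280); rear edge about (320,330)). Next I descend to find the slab height by touch.

{"op": "step_arm", "data": {
  "moves": [0, -0.6, 0.6, 0, 0, 0, 0.67, 0, 0, 0.6, 0, 0, 0, 0.67, 0, 0, 0.4, 0, 0, 0, 0.67, 0, 0, 0.2, 0, 0, 0, 0.67, 0, 0, 0.1, 0, 0, 0, 0.67, 0, 0, 0, 0, 0, 0, 0.67]
}}

```text
time: 3.37
tool_pos: [625.4, -207.1, 60.7]
tcp_rot: [3.134, 0.004, 1.666]
contact_force: [0.0, 0.3, -0.7]
grip_width: 15.2
```

{"op": "step_arm", "data": {
  "moves": [0, -0.2, 0.15, 0, 0, 0, 0.67, 0, 0, 0.15, 0, 0, 0, 0.67, 0, 0, 0.1, 0, 0, 0, 0.67, 0, 0, 0.05, 0, 0, 0, 0.67]
}}

```text
time: 3.7
tool_pos: [622.6, -207.9, 52.6]
tcp_rot: [3.131, 0.006, 1.666]
contact_force: [-0.2, -0.3, 0.2]
grip_width: 15.4
```

```bash
python3 -c "
from h import *
go([621,-206,52],1.66)"
```

```text
units shift [ 0.1  -0.07  0.03] turn [0.15 0.08 0.09] | pos [ 622.6 -207.9   52.6] rot [3.131 0.006 1.666] F [-0.2 -0.3  0.2] g 15.4 t 3.7
```

{"op": "step_arm", "data": {
  "moves": [0, 0, 0.05, 0.15, 0.1, 0.1, 0.67, 0, 0, 0.05, 0, 0, 0, 0.67, 0, 0, 0.05, 0, 0, 0, 0.67]
}}

```text
time: 3.95
tool_pos: [622.7, -207.9, 50.3]
tcp_rot: [-3.141, -0.002, 1.658]
contact_force: [-4.3, 2.2, 10.5]
grip_width: 15.2
```

{"op": "step_arm", "data": {
  "moves": [0, 0, -0.1, 0, 0, 0, 0.67, 0, 0, 0, 0, 0, 0, 0.67, 0.3, 0, 0, 0, 0, 0, 0.67, 0.3, 0, 0, 0, 0, 0, 0.67, 0.3, 0, 0, 0, 0, 0, 0.67]
}}

```text
time: 4.37
tool_pos: [621.5, -190.1, 52.6]
tcp_rot: [3.142, -0.001, 1.657]
contact_force: [0.2, -0.3, 0.0]
grip_width: 15.2
```

```bash
python3 -c "
from h import *
go([621,-206,52],1.66)"
```

```text
units shift [-0.79 -0.09  0.03] turn [ 0.   -0.01 -0.05] | pos [ 621.5 -190.1   52.6] rot [ 3.142e+00 -1.000e-03  1.657e+00] F [ 0.2 -0.3  0. ] g 15.2 t 4.3667
```

{"op": "step_arm", "data": {
  "moves": [0.3, -0.1, 0.04, 0, 0, 0, 0.67, 0.3, 0, 0, 0, 0, 0, 0.67, 0.3, 0, 0, 0, 0, 0, 0.67, 0.3, 0, 0, 0, 0, 0, 0.67, 0, 0, 0, 0, 0, 0, 0.67]
}}

```text
time: 4.78
tool_pos: [616.7, -161.4, 51.7]
tcp_rot: [-3.141, -0.001, 1.659]
contact_force: [-0.0, -0.2, 0.1]
grip_width: 15.5
```

```bash
cat > look.py <<'E'
import sys
from h import *
k=sys.argv[1]
for n,b in (('scene',(150,130,350,280)),('top',(300,120,460,240))):
    im=capture(n); cv2.imwrite(f'pics/{n}{k}_raw.png',im[:,:,::-1]); x0,y0,x1,y1=b; cv2.imwrite(f'pics/{n}{k}.png',cv2.resize(im[y0:y1,x0:x1,::-1],None,fx=4,fy=4,interpolation=cv2.INTER_CUBIC))
go([621,-206,52],1.66)
E
python3 look.py 2
```

```text
units shift [-2.19  0.01 -0.02] turn [-0.   -0.01 -0.02] | pos [ 616.9 -162.4   51.7] rot [-3.142e+00 -1.000e-03  1.658e+00] F [ 0.3 -0.2  0.4] g 15.4 t 4.8833
```

View pics/scene2.png

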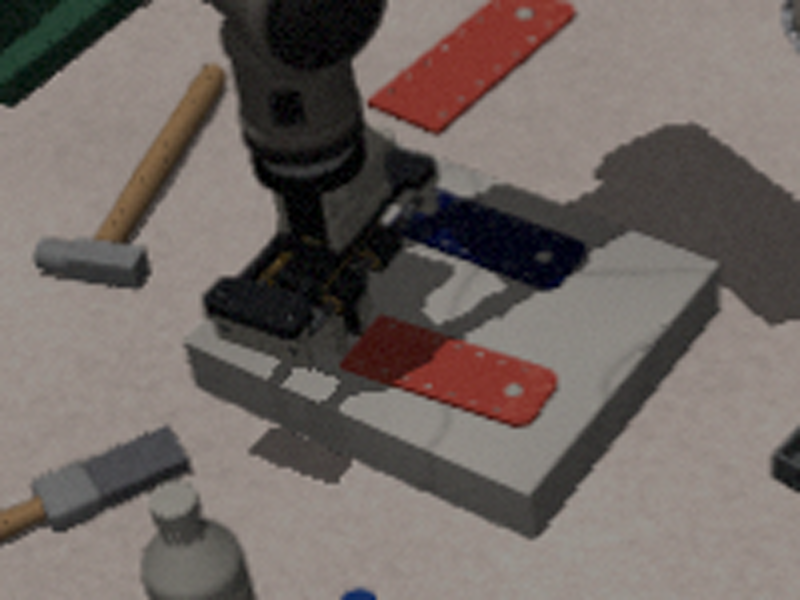

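View pics/top2.png

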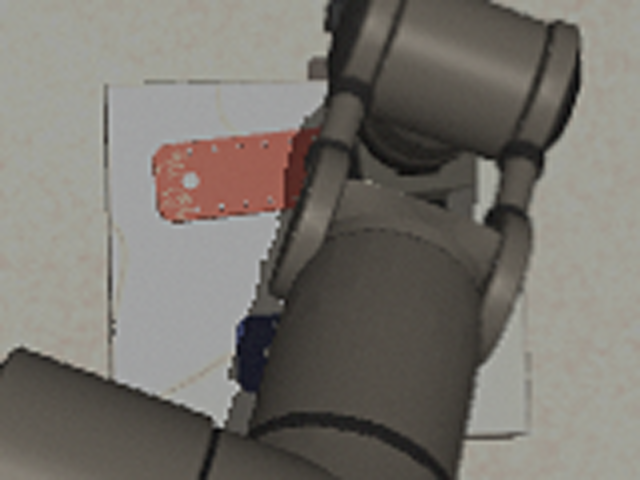

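Coral has slid about 30 mm straight and navy is untouched (tip at top crop x≈153, slab edge at x≈108). I keep pushing at the same slow speed.

{"op": "step_arm", "data": {
  "moves": [0.3, 0, 0, 0, 0, 0, 0.67, 0.3, 0, 0, 0, 0, 0, 0.67, 0.3, 0, 0, 0, 0, 0, 0.67, 0.3, 0, 0, 0, 0, 0, 0.67, 0.3, 0, 0, 0, 0, 0, 0.67, 0.3, 0, 0, 0, 0, 0, 0.67, 0.3, 0, 0, 0, 0, 0, 0.67, 0.3, 0, 0, 0, 0, 0, 0.67]
}}

```text
time: 5.55
tool_pos: [612.5, -111.8, 51.7]
tcp_rot: [3.141, -0.0, 1.656]
contact_force: [0.5, -0.7, -0.2]
grip_width: 15.0
```

{"op": "step_arm", "data": {
  "moves": [0.3, 0, 0, 0, 0, 0, 0.67, 0.2, 0, 0, 0, 0, 0, 0.67, 0.1, 0, 0, 0, 0, 0, 0.67, 0, 0, 0, 0, 0, 0, 0.67]
}}

```text
time: 5.88
tool_pos: [611.2, -96.5, 51.7]
tcp_rot: [3.141, -0.001, 1.658]
contact_force: [0.4, -0.6, 0.0]
grip_width: 15.1
```

```bash
python3 look.py 3
```

```text
units shift [-5.47  0.01 -0.02] turn [ 0.   -0.01 -0.03] | pos [611.2 -97.   51.7] rot [ 3.141 -0.     1.658] F [ 0.1 -0.6 -0. ] g 15.1 t 5.9833
```

View pics/scene3.png

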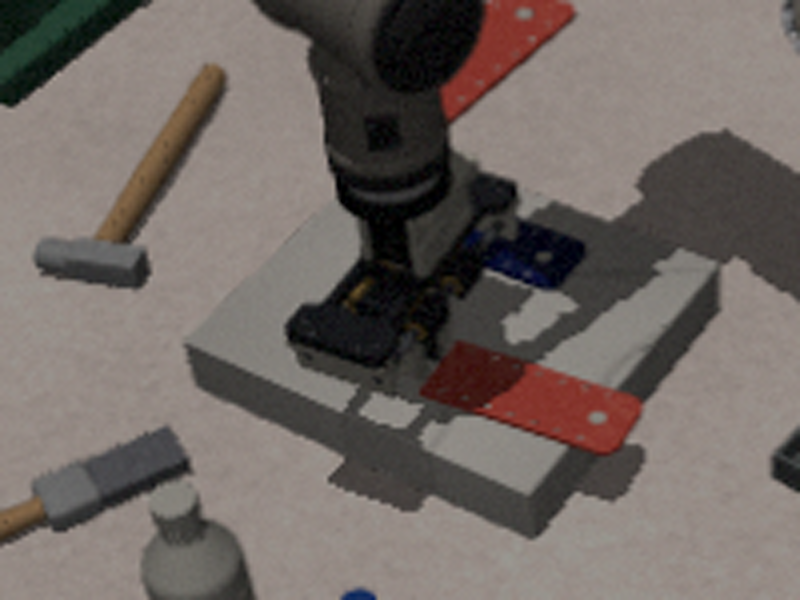

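View pics/top3.png

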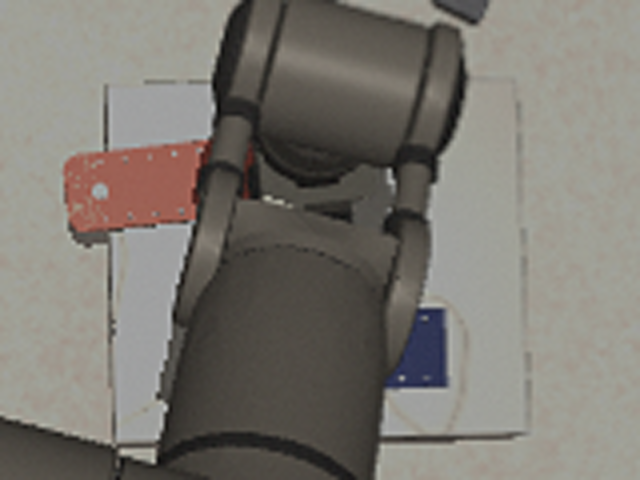

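```bash
python3 - <<'E'
from h import *
q=lambda u,v,x,y:(x+(u+.5)/4-.5,y+(v+.5)/4-.5)
print('hole',tri(q(597,417,150,130),q(100,191,300,120)))
for u,v in((100,191),(64,193)): print(onz('top',q(u,v,300,120),54))
print('tip scene',onz('scene',q(634,425,150,130),54))
print('edge top',[onz('top',q(u,v,300,120),50) for u,v in((107,150),(109,300))],'scene',onz('scene',q(590,430,150,130),50), onz('scene',q(637,362,150,130),50))
S=cv2.imread('pics/scene3_raw.png')[:,:,::-1].copy();c=blob(S,'red',(250,213,315,248)); w=np.array([onz('scene',p,54)[:2] for p in c]); print('scene max y',w[:,1].max(), cv2.minAreaRect(w.astype(np.float32)))
T=cv2.imread('pics/top3_raw.png')[:,:,::-1].copy();c=blob(T,'red',(310,150,365,182)); w=np.array([onz('top',p,54)[:2] for p in c]); print('top max y',w[:,1].max(),cv2.minAreaRect(w.astype(np.float32)))
E
```

```text
hole (array([596.16894114,  38.97921081,  52.67908839]), np.float64(1.1435179817663974))
[596.27364878  38.49125109  54.        ]
[595.5117178   64.36245728  54.        ]
tip scene [591.23377561  66.14337619  54.        ]
edge top [array([626.47591657,  32.62918019,  50.        ]), array([517.9445152 ,  34.13174455,  50.        ])] scene [606.45186707  40.18875204  50.        ] [535.26864596  35.24596275  50.        ]
scene max y 67.82728720635629 ((602.954833984375, -8.723609924316406), (59.7287712097168, 149.82949829101562), 5.651041030883789)
top max y 63.14680865826247 ((598.660400390625, 9.425361633300781), (54.86125946044922, 106.59917449951172), 5.177767276763916)
```

Tip is at y≈65 and the edge at y≈34 (both views), so the overhang is about 31 mm. It needs roughly 19 mm more.

{"op": "step_arm", "data": {
  "moves": [0.3, 0, 0, 0, 0, 0, 0.67, 0.3, 0, 0, 0, 0, 0, 0.67, 0.3, 0, 0, 0, 0, 0, 0.67, 0.15, 0, 0, 0, 0, 0, 0.67, 0.05, 0, 0, 0, 0, 0, 0.67, 0, 0, 0, 0, 0, 0, 0.67]
}}

```text
time: 6.48
tool_pos: [609.2, -73.7, 51.7]
tcp_rot: [3.141, -0.0, 1.656]
contact_force: [-0.3, -0.5, -0.8]
grip_width: 15.1
```

```bash
python3 look.py 4
```

```text
units shift [-6.63  0.02 -0.01] turn [ 0.01 -0.   -0.05] | pos [609.2 -74.   51.7] rot [ 3.141 -0.     1.656] F [-0.4  0.2  0.7] g 14.8 t 6.5833
```

View pics/scene4.png

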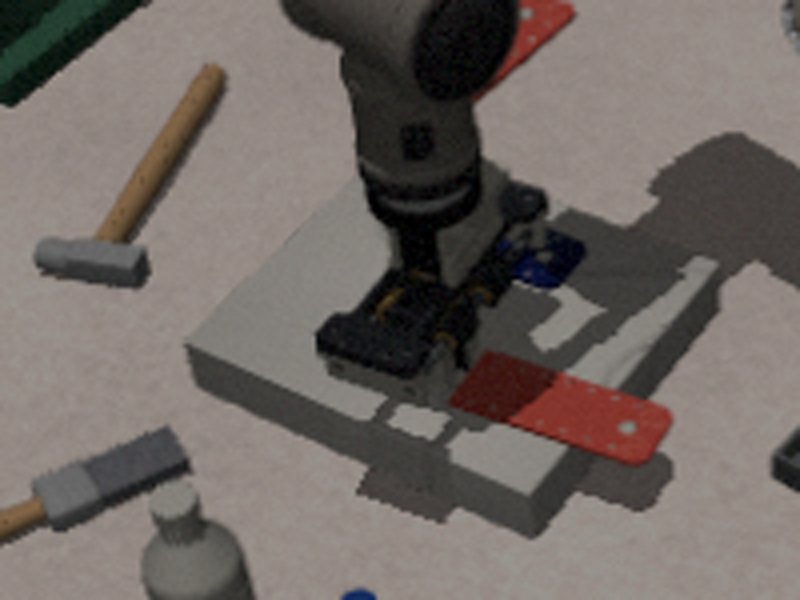

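View pics/top4.png

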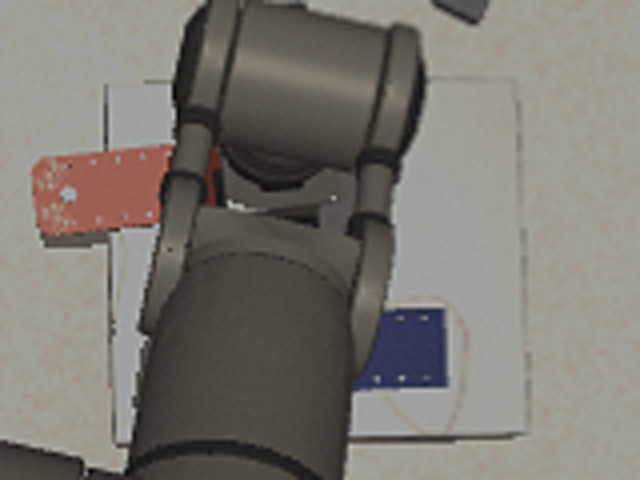

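```bash
python3 - <<'E'
from h import *
q=lambda u,v,x,y:(x+(u+.5)/4-.5,y+(v+.5)/4-.5)
print('hole',tri(q(628,427,150,130),q(68,194,300,120)))
print('tip top',onz('top',q(32,197,300,120),54),'scene',onz('scene',q(665,434,150,130),54))
for n,b in(('scene',(250,213,322,250)),('top',(302,150,355,182))):
    I=cv2.imread(f'pics/{n}4_raw.png')[:,:,::-1].copy();c=blob(I,'red',b); w=np.array([onz(n,p,54)[:2] for p in c]); print(n,w[:,1].max(),cv2.minAreaRect(w.astype(np.float32)))
E
```

```text
hole (array([594.41757806,  62.26194338,  53.05179011]), np.float64(1.7070590719707532))
tip top [593.23659853  87.39525588  54.        ] scene [588.32519691  88.76017512  54.        ]
scene 90.31222903377187 ((600.7962036132812, 14.256526947021484), (58.617671966552734, 149.64334106445312), 4.979743003845215)
top 86.11405040079572 ((597.011474609375, 34.09125900268555), (54.3290901184082, 102.92032623291016), 4.907251834869385)
```

Overhang is about 52 mm (tip y≈87–89 against edge y≈34–37). Heading is 5° and navy is unmoved. I back off, rise, and go to the overhanging end.

{"op": "step_arm", "data": {
  "moves": [-0.4, 0, 0, 0, 0, 0, 0.67, 0, 0, -0.5, 0, 0, 0, 0.67, 0, 0, -0.8, 0, 0, 0, -0.3, 0, 0, -0.6, 0, 0, 0, -1, 0.5, 0, -0.2, 0, 0, 0, -1, 0.9, 0, 0, 0, 0, 0, -1, 0.9, 0, 0, 0, 0, 0, -1, 0.9, 0, 0, 0, 0, 0, -1]
}}

```text
time: 7.25
tool_pos: [605.2, -21.9, 98.4]
tcp_rot: [3.139, 0.001, 1.647]
contact_force: [0.4, -0.2, -0.7]
grip_width: 50.6
```

```bash
python3 -c "
from h import *
go([595,60,90],1.658)"
```

```text
units shift [ 4.12 -0.2   0.42] turn [ 0.04  0.01 -0.15] | pos [605.2 -21.9  98.4] rot [3.139e+00 1.000e-03 1.647e+00] F [ 0.4 -0.2 -0.7] g 50.6 t 7.25
```

{"op": "step_arm", "data": {
  "moves": [0.9, -0.1, 0, 0, 0, -0.15, -1, 0.9, -0.1, 0, 0, 0, 0, -1, 0.9, 0, 0, 0, 0, 0, -1, 0.6, 0, 0, 0, 0, 0, -1, 0.2, 0, 0, 0, 0, 0, -1, 0, 0, 0, 0, 0, 0, -1, 0, 0, 0, 0, 0, 0, -1]
}}

```text
time: 7.83
tool_pos: [593.8, 56.2, 100.4]
tcp_rot: [3.137, -0.001, 1.661]
contact_force: [-0.0, -0.1, -0.4]
grip_width: 91.1
```

```bash
python3 look.py 5;python3 -c "
from h import *
go([595,60,46],1.658)"
```

```text
units shift [-13.15   0.18   2.41] turn [ 0.06 -0.01 -0.  ] | pos [593.9  55.6 100.3] rot [ 3.137e+00 -1.000e-03  1.660e+00] F [-0.3 -0.4  0.1] g 91.9 t 7.9333
units shift [0.21 0.06 2.72] turn [ 0.06 -0.01  0.03] | pos [593.9  55.6 100.3] rot [ 3.137e+00 -1.000e-03  1.660e+00] F [-0.3 -0.4  0.1] g 91.9 t 7.9333
```

View pics/scene5.png

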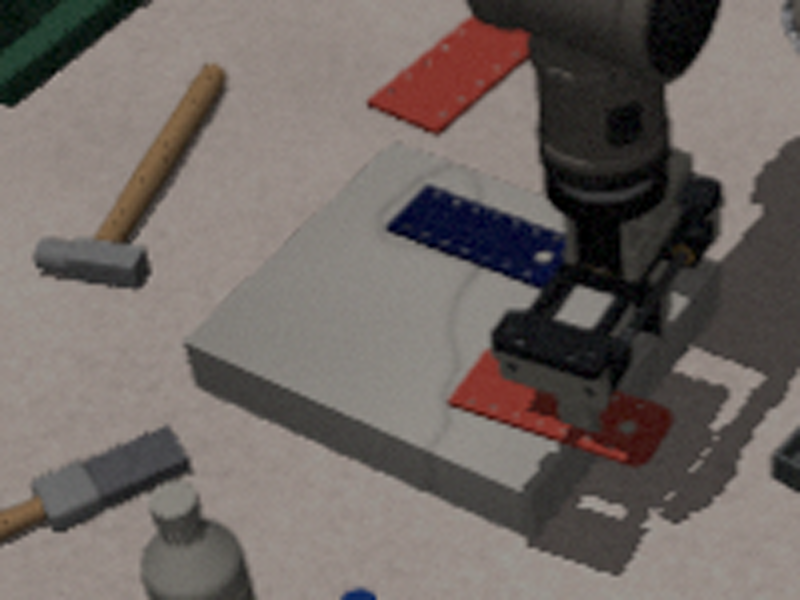

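View pics/top5.png

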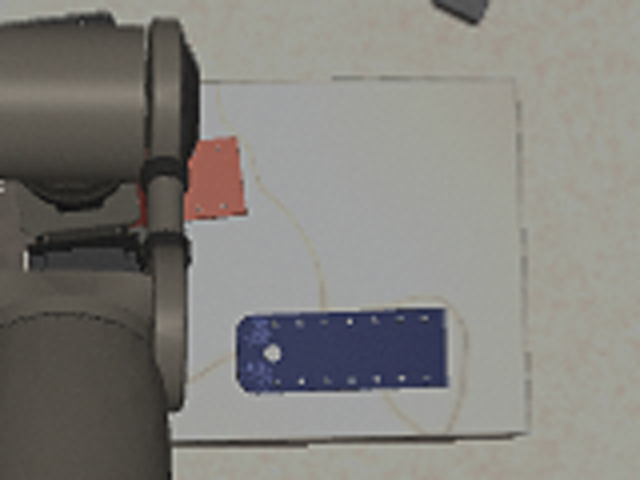

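Fingers straddle the overhang from above, coral is unchanged, and navy is where it was (top crop (342,350)). Descending.

{"op": "step_arm", "data": {
  "moves": [0.2, 0.05, 0.5, 0.06, 0, 0, -1, 0.05, 0, 0.6, 0, 0, 0, -1, 0, 0, 0.6, 0, 0, 0, -1, 0, 0, 0.4, 0, 0, 0, -1, 0, 0, 0.2, 0, 0, 0, -1, 0, 0, 0, 0, 0, 0, -1]
}}

```text
time: 8.43
tool_pos: [595.4, 57.3, 49.9]
tcp_rot: [-3.141, -0.0, 1.654]
contact_force: [-0.1, 0.4, 0.0]
grip_width: 92.0
```

```bash
python3 -c "
from h import *
go([595,60,46],1.658)"
```

```text
units shift [ 0.14 -0.01  0.2 ] turn [-0.01 -0.   -0.06] | pos [595.4  57.3  49.9] rot [-3.141 -0.     1.654] F [-0.1  0.4  0. ] g 92.0 t 8.4333
```

{"op": "step_arm", "data": {
  "moves": [0.14, 0, 0.2, 0, 0, 0, -1, 0, 0, 0.02, 0, 0, 0, -1, 0, 0, 0, 0, 0, 0, 0.1, 0, 0, 0, 0, 0, 0, 0.1, 0, 0, 0, 0, 0, 0, 0.15, 0, 0, 0, 0, 0, 0, 0.15]
}}

```text
time: 8.93
tool_pos: [596.1, 60.0, 46.1]
tcp_rot: [3.141, 0.0, 1.653]
contact_force: [0.7, 0.1, 0.6]
grip_width: 69.6
```

```bash
python3 -c "
from h import *
go([595,60,46],1.658)"
```

```text
units shift [ 0.   -0.06  0.  ] turn [ 0.02  0.   -0.07] | pos [596.1  60.   46.1] rot [3.141 0.    1.653] F [0.7 0.1 0.6] g 69.6 t 8.9333
```

Now close.

{"op": "step_arm", "data": {
  "moves": [0, -0.05, 0, 0, 0, 0, 0.3, 0, 0, 0, 0, 0, 0, 0.5, 0, 0, 0, 0, 0, 0, 1, 0, 0, 0, 0, 0, 0, 1, 0, 0, 0, 0, 0, 0, 1, 0, 0, 0, 0, 0, 0, 1]
}}

```text
time: 9.43
tool_pos: [595.4, 60.0, 47.0]
tcp_rot: [3.139, 0.0, 1.653]
contact_force: [-0.4, -1.3, 0.3]
grip_width: 55.1
```

```bash
python3 look.py 6
```

```text
units shift [-13.36   0.18  -0.25] turn [ 0.04  0.   -0.1 ] | pos [595.4  60.   47. ] rot [3.139 0.    1.653] F [-0.1  0.8 -0.3] g 55.1 t 9.5333
```

View pics/scene6.png

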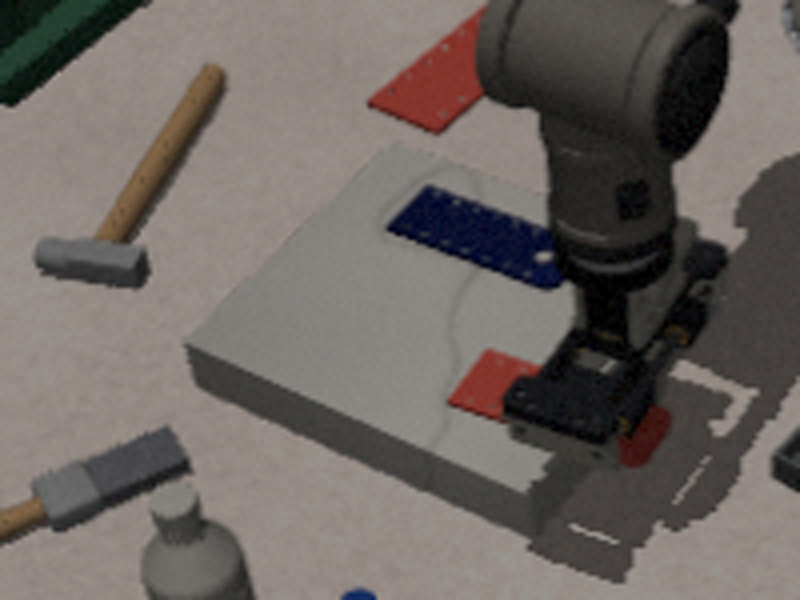

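Gripped at 55 mm opening, with coral still in place and flat. Lifting gently.

{"op": "step_arm", "data": {
  "moves": [0, 0, -0.1, 0, 0, 0, 1, 0, 0, -0.2, 0, 0, 0, 1, 0, 0, -0.3, 0, 0, 0, 1, 0, 0, -0.4, 0, 0, 0, 1, 0, 0, -0.4, 0, 0, 0, 1, 0, 0, -0.4, 0, 0, 0, 1, 0, 0, -0.3, 0, 0, 0, 1, 0, 0, -0.1, 0, 0, 0, 1]
}}

```text
time: 10.2
tool_pos: [595.4, 60.0, 96.0]
tcp_rot: [3.139, 0.0, 1.653]
contact_force: [-0.5, 0.2, -0.8]
grip_width: 55.0
```

```bash
python3 look.py 7;python3 -c "
from h import *
go([485.5,328,100],1.43)"
```

```text
units shift [-13.36   0.18   2.17] turn [ 0.04  0.   -0.1 ] | pos [595.3  60.   95.4] rot [3.139 0.    1.653] F [-0.4 -0.  -0.3] g 54.8 t 10.3
units shift [13.81 -4.37 -0.24] turn [ 0.04 -0.    3.2 ] | pos [595.3  60.   95.4] rot [3.139 0.    1.653] F [-0.4 -0.  -0.3] g 54.8 t 10.3
```

View pics/scene7.png

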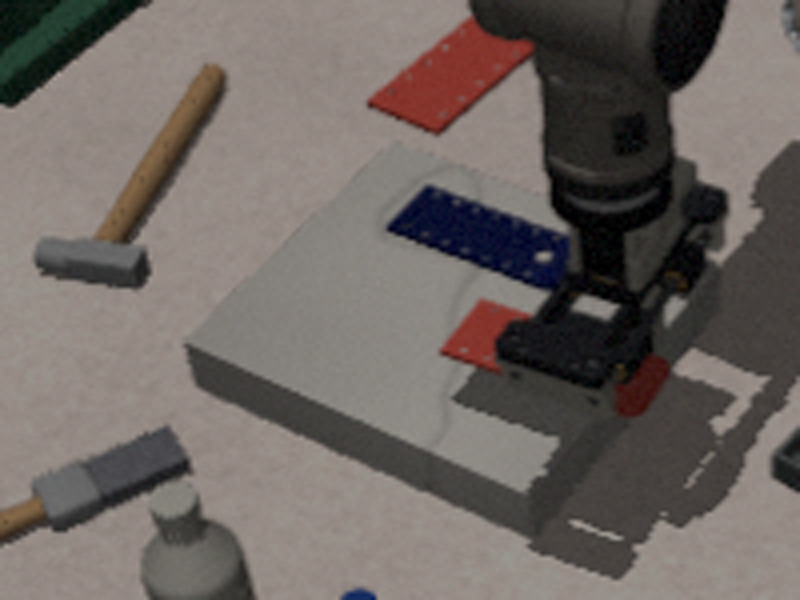

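{"op": "step_arm", "data": {
  "moves": [0.3, -0.1, -0.05, 0, 0, 0.2, 1, 0.5, -0.16, -0.05, 0, 0, 0.4, 1, 0.7, -0.25, -0.05, 0, 0, 0.5, 1, 0.8, -0.3, 0, 0, 0, 0.5, 1, 0.8, -0.33, 0, 0, 0, 0.5, 1, 0.8, -0.36, 0, 0, 0, 0.5, 1, 0.78, -0.4, 0, 0, 0, 0.4, 1, 0.76, -0.42, 0, 0, 0, 0.2, 1]
}}

```text
time: 10.97
tool_pos: [549.0, 173.7, 95.2]
tcp_rot: [-3.138, 0.001, 1.408]
contact_force: [-0.0, -0.5, -0.3]
grip_width: 54.7
```

```bash
python3 -c "
from h import *
go([485.5,328,95],1.431)"
```

```text
units shift [ 7.1  -4.39  0.02] turn [-0.05  0.02 -0.33] | pos [549.  173.7  95.2] rot [-3.138e+00  1.000e-03  1.408e+00] F [-0.  -0.5 -0.3] g 54.7 t 10.9667
```

{"op": "step_arm", "data": {
  "moves": [0.8, -0.5, 0, 0, 0, -0.1, 1, 0.8, -0.5, 0, 0, 0, -0.1, 1, 0.8, -0.5, 0, 0, 0, -0.1, 1, 0.8, -0.5, 0, 0, 0, 0, 1, 0.8, -0.5, 0, 0, 0, 0, 1, 0.7, -0.45, 0, 0, 0, 0, 1, 0.6, -0.35, 0, 0, 0, 0, 1, 0.4, -0.25, 0, 0, 0, 0, 1]
}}

```text
time: 11.63
tool_pos: [486.9, 306.5, 91.5]
tcp_rot: [-3.13, 0.004, 1.425]
contact_force: [-0.1, 0.8, -0.2]
grip_width: 55.3
```

```bash
python3 -c "
from h import *
go([485.5,328,60],1.431)"
```

```text
units shift [ 1.06 -0.2   1.58] turn [-0.17  0.06 -0.09] | pos [486.9 306.5  91.5] rot [-3.13   0.004  1.425] F [-0.1  0.8 -0.2] g 55.3 t 11.6333
```

{"op": "step_arm", "data": {
  "moves": [0.5, -0.1, 0, -0.17, 0.06, -0.08, 1, 0.4, -0.05, 0.1, 0, 0, 0, 1, 0.1, 0, 0.3, 0, 0, 0, 1, 0, 0, 0.3, 0, 0, 0, 1, 0, 0, 0.3, 0, 0, 0, 1, 0, 0, 0.2, 0, 0, 0, 1, 0, 0, 0, 0, 0, 0, 1]
}}

```text
time: 12.22
tool_pos: [485.5, 328.7, 63.3]
tcp_rot: [-3.141, 0.001, 1.431]
contact_force: [-0.4, 0.5, -0.9]
grip_width: 55.4
```

```bash
cat > look2.py <<'E'
import sys
from h import *
k=sys.argv[1]
for n,b in (('scene',(320,170,480,300)),('top',(180,120,340,250))):
    im=capture(n); cv2.imwrite(f'pics/{n}{k}_raw.png',im[:,:,::-1]); x0,y0,x1,y1=b; cv2.imwrite(f'pics/{n}{k}.png',cv2.resize(im[y0:y1,x0:x1,::-1],None,fx=4,fy=4,interpolation=cv2.INTER_CUBIC))
go([485.5,328,8],1.431)
E
python3 look2.py 8
```

```text
units shift [-0.05 -0.01  2.81] turn [-0.    0.01 -0.  ] | pos [485.9 328.9  64.2] rot [-3.141e+00  1.000e-03  1.431e+00] F [0.  1.2 0.4] g 55.1 t 12.3167
```

View pics/scene8.png

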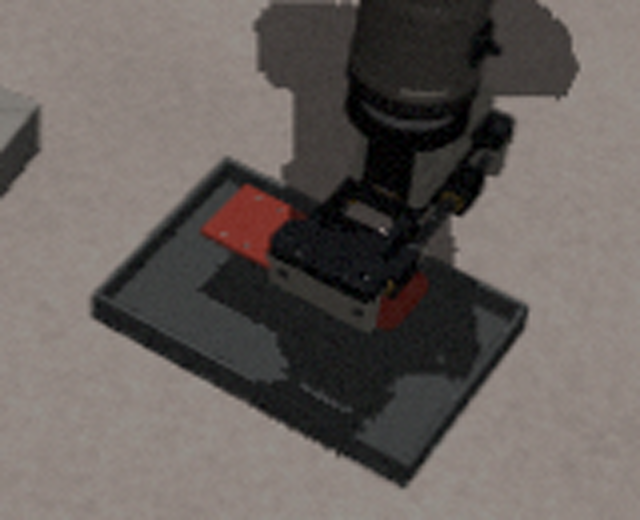

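View pics/top8.png

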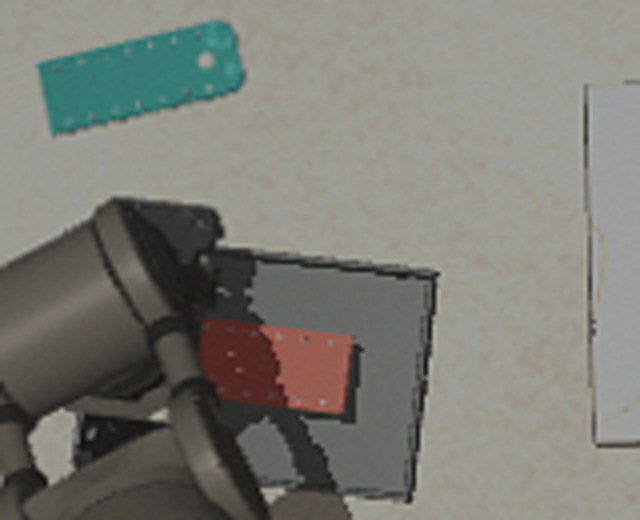

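Coral is centred over the tray and square with it (rear end at top crop (345,375), clear of the walls). I lower it slowly.

{"op": "step_arm", "data": {
  "moves": [0, 0, 0.3, 0, 0, 0, 1, 0, 0, 0.4, 0, 0, 0, 1, 0, 0, 0.4, 0, 0, 0, 1, 0, 0, 0.4, 0, 0, 0, 1, 0, 0, 0.3, 0, 0, 0, 1, 0, 0, 0.2, 0, 0, 0, 1, 0, 0, 0, 0, 0, 0, 1]
}}

```text
time: 12.9
tool_pos: [486.6, 328.0, 20.2]
tcp_rot: [3.141, 0.0, 1.429]
contact_force: [0.0, 0.2, -0.4]
grip_width: 55.1
```

```bash
python3 -c "
from h import *
go([485.5,328,7],1.431)"
```

```text
units shift [-0.01 -0.05  0.66] turn [ 0.01  0.01 -0.02] | pos [486.6 328.   20.2] rot [3.141 0.    1.429] F [ 0.   0.2 -0.4] g 55.1 t 12.9
```

{"op": "step_arm", "data": {
  "moves": [0, 0, 0.2, 0, 0, 0, 1, 0, 0, 0.2, 0, 0, 0, 1, 0, 0, 0.15, 0, 0, 0, 1, 0, 0, 0.05, 0, 0, 0, 1, 0, 0, 0, 0, 0, 0, 1]
}}

```text
time: 13.32
tool_pos: [486.7, 328.3, 6.9]
tcp_rot: [3.141, 0.0, 1.43]
contact_force: [-0.3, -0.6, -0.5]
grip_width: 55.1
```

{"op": "step_arm", "data": {
  "moves": [0, 0, 0.05, 0, 0, 0, 1, 0, 0, 0.03, 0, 0, 0, 1, 0, 0, 0.02, 0, 0, 0, 1]
}}

```text
time: 13.57
tool_pos: [487.0, 328.5, 5.3]
tcp_rot: [3.14, -0.0, 1.43]
contact_force: [-1.9, -0.1, 2.8]
grip_width: 55.4
```

Fingertips are touching the tray floor (about 3 N), leaving the template roughly 3 mm above it. I release gently.

{"op": "step_arm", "data": {
  "moves": [0, 0, 0, 0, 0, 0, -0.25, 0, 0, 0, 0, 0, 0, -0.4, 0, 0, 0, 0, 0, 0, -0.5, 0, 0, 0, 0, 0, 0, -0.5, 0, 0, 0, 0, 0, 0, -0.5]
}}

```text
time: 13.98
tool_pos: [487.6, 328.7, 6.1]
tcp_rot: [3.139, -0.001, 1.43]
contact_force: [-0.1, 0.4, 0.0]
grip_width: 68.6
```

```bash
python3 look2.py 9
```

```text
units shift [-0.05 -0.1  -0.1 ] turn [ 0.04 -0.02 -0.02] | pos [487.6 328.7   6.1] rot [ 3.139e+00 -1.000e-03  1.430e+00] F [ 0.3 -0.4 -0.6] g 68.5 t 14.0833
```

View pics/scene9.png

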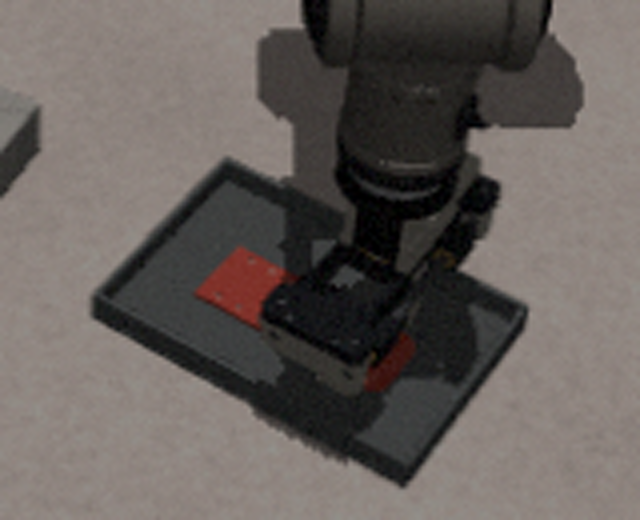

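Coral lies flat in the middle of the tray and the fingers are open beside it. Retracting straight up, then aside to see.

{"op": "step_arm", "data": {
  "moves": [0, 0, -0.2, 0, 0, 0, -0.5, 0, 0, -0.5, 0, 0, 0, -0.5, 0, 0, -0.8, 0, 0, 0, -0.5, 0, 0, -0.9, 0, 0, 0, -0.5, 0, 0, -0.9, 0, 0, 0, -0.5, 0, 0, -0.9, 0, 0, 0, -0.5, 0, 0, -0.9, 0, 0, 0, -0.5, 0, 0, -0.9, 0, 0, 0, -0.5]
}}

```text
time: 14.75
tool_pos: [484.9, 327.4, 131.7]
tcp_rot: [-3.138, 0.003, 1.43]
contact_force: [-0.2, 0.3, -0.3]
grip_width: 68.9
```

{"op": "step_arm", "data": {
  "moves": [0.3, -0.5, -0.9, 0, 0, 0, -0.5, 0.4, -0.9, 0, 0, 0, 0, -0.5, 0.5, -0.9, 0, 0, 0, 0, -0.5, 0.5, -0.9, 0, 0, 0, 0, -0.5, 0.5, -0.9, 0, 0, 0, 0, -0.5, 0.5, -0.6, 0, 0, 0, 0, -0.5, 0, 0, 0, 0, 0, 0, -0.5, 0, 0, 0, 0, 0, 0, -0.5]
}}

```text
time: 15.42
tool_pos: [399.6, 397.7, 165.0]
tcp_rot: [3.13, -0.009, 1.427]
contact_force: [-0.3, 1.4, 0.6]
grip_width: 69.2
```

```bash
python3 look2.py 10; python3 - <<'E'
from h import *
for n,k,b in(('scene','red',(345,210,450,285)),('top','red',(200,180,290,245)),('scene','blue',(240,170,300,206)),('top','blue',(350,190,420,222))):
    I=cv2.imread(f'pics/{n}10_raw.png')[:,:,::-1].copy()
    try: print(n,k,rect(n,I,k,b,9 if k=='red' else 54)[0])
    except Exception as e: print(n,k,e)
E
```

```text
units shift [-2.89  4.62  7.87] turn [ 0.17 -0.13 -0.07] | pos [400.2 397.3 164.8] rot [ 3.13  -0.009  1.426] F [0.2 0.1 0.2] g 68.6 t 15.5167
scene red ((483.3281555175781, 283.055908203125), (150.7544708251953, 58.887454986572266), 81.30988311767578)
top red ((480.41619873046875, 279.8312072753906), (148.31907653808594, 55.102813720703125), 81.5504150390625)
scene blue ((479.7964172363281, -127.57344055175781), (55.05409240722656, 147.75570678710938), 0.6697669625282288)
top blue ((477.60430908203125, -134.5170135498047), (138.134033203125, 51.736358642578125), 88.53060913085938)
```

View pics/scene10_raw.png

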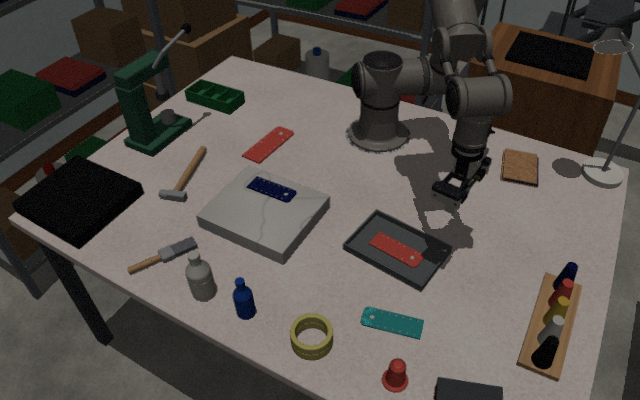

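View pics/top10_raw.png

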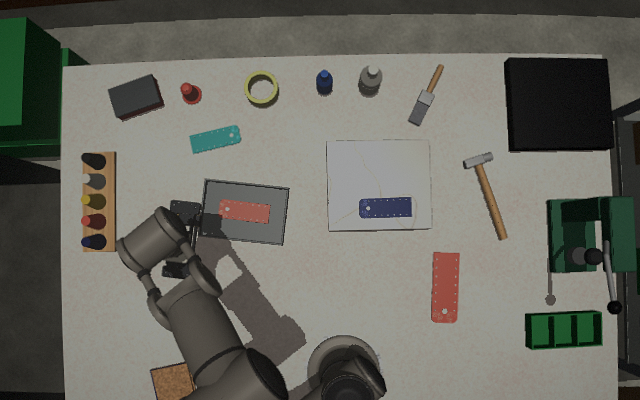

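Coral lies flat and centred in the tray (top (244,211), scene (396,249)). Navy is unmoved and the gripper is clear, so I hand in.

```bash
python3 -c "
from plant import *
print(close_job())"
```

```text
the job is handed in; nothing more can be done
None
```

The coral template is lying flat in the grey tray, and the job was handed in at about 15.5 s. No verdict was reported.

I pushed it from behind with the nearly closed fingers until its rounded end stuck out about 52 mm over the slab's left edge. I then gripped that end across its width, lifted it clear and carried it to the tray. There I lowered it until the fingertips touched the tray floor, and it settled about 3 mm when released.

**Last checks:**
- **Coral:** both views put it at about (482, 281) mm. That is within a few mm of the tray centre, aligned with the tray and clear of the walls, and it measures its true size when taken as lying flat on the tray floor.
- **Navy:** it is unmoved. The scene view gives the same position as at the start, within 0.2 mm. The top view's outline came out about 6 mm shorter, which I put down to the colour outline rather than movement.
- **Robot:** the gripper is about 165 mm up and touching nothing. The highest contact force I saw was about 12 N, when I touched the slab to find its height.

**Disagreements:** the two cameras differed by 2–6 mm on the slab and tray corners. Their triangulated heights came out up to 10 mm low, so I relied on touch for the slab and tray-floor heights.

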